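Return a medicine carton through the push-to-release hatch

ROBOT

A 6-joint arm with a two-finger parallel gripper is mounted at the origin on the work surface. World frame = base frame: x ahead of the robot, y to its left, z up, the work surface at z = 0. Lengths are in m, angles in rad, forces in N, time in s.
With the tool pointing down it reaches from about 0.35 to 0.975 m from the base axis. Payload 4.9 kg.
Tool frame: the origin (TCP) lies on the front face of the gripper's body, between the roots of the fingers; the fingertips stand ctrl.tip_extent ahead of it and the grasp point (between the pads) lies 54 mm ahead of it (ctrl.tip_extent is the distance from the TCP to the fingertips, in m); z points along the fingers, y is the line along which they close (so a half turn about z gives the same grasp; the last joint's range is limited). The gripper opens to 85 mm and grips with 20 to 120 N. Pads are 22 mm wide; open, the fingers measure 114 mm over their backs; the gripper's body (76 mm by 85 mm) begins 54 mm behind the grasp point. The pads swing forward as they close: fully open they stand 13 mm farther back than shut.
Start: joints at [-0.119, 0.053, 1.613, -0, 1.476, -0.119], TCP at [0.625, 0, 0.304] pointing down, gripper open.
Joint ranges: [-3.01, 3.01], [-1.01, 2.22], [0.06, 2.58], [-1.02, 4.17], [0.09, 2.62], [-3.14, 3.14]. Speed limits (rad/s): [2.57, 2.57, 3.14, 3.14, 3.14, 3.14].

INTERFACE

Orientations are given as a rotation vector (axis times angle).
In Python, from station import ctrl gives the robot as it stands.
- The arm moves only by the tool apply_moves, never from a script. Its argument "rows" is one flat list of numbers, 6 for each row, row after row: the shift along the tool's x, y, z normalised to -1 to 1, where 1 is 0.6 m, then the turn, a rotation vector about the tool's x, y, z normalised to -1 to 1, where 1 is 90 degrees. A call has 1 to 20 rows; each row is the pose to reach, as a shift and turn from the pose commanded when the call began, along the tool's axes at that moment; what a row does not reach only later rows make up. A row lasts 1/10 s, in which the tool goes at most 50 mm and 8.59 degrees, less where a joint would pass 70% of its speed; a pose out of reach is approached as far as the arm can. A call with a number of a shift or a turn outside -1 to 1 is refused whole. A call with a gripper value outside its range is refused whole. "grip" is the opening, from 0 (shut) to 1 (fully open), set as the call begins (left out, the last holds). The fingers move at their own pace and stop on an object; "grip_force" is the grip in N (left out, the last holds). Time passes only in rows, so rows that repeat a pose let the fingers close. It gives the time, the measured TCP pose, the force, the opening and the grip force at its end, in the units of the state.
- ctrl.get_obs(): the state, without advancing time (a new reading comes with each control period).
- ctrl.get_image(name): name is "scene" or "side" or "wrist"; returns (picture, depth): 420x560x3 uint8, blue, green, red; 420x560 float32, m along the optical axis (not along the pixel's ray), 0 where there is no reading.
- ctrl.camera_model(name): a dict with "mtx" (3x3 intrinsics, pixels), "k1" (the pictures are not rectified: a ray, as slopes to the right and down, at radius r is drawn at 1 + k1 r^2 times it, then the intrinsics apply), "R" (3x3) and "t" (3): a world point X has camera coordinates R X + t; the wrist camera has in their place "tool_from_camera" (4x4, takes a point from camera to tool coordinates, whose origin is the TCP and whose axes are the flange's). Camera axes: x right, y down, z forward; pixel columns grow to the right and rows downward; lengths in m; the calibration is good to about 2 mm. A picture is of the moment at which its call begins: read the wrist's pose just before it. camera_model takes no time and is no camera call.
- ctrl.finish_job(): hands the job in; it is judged then, once.
The state is a dict: "t": time; "q": joint angles; "dq": joint speeds; "effort": joint torques, N m; "tool_pos": TCP position; "tool_rot": TCP orientation; "contact_force": force on the tool from outside, world axes, zero at the start; "wrist_torque": the same for the moment, N m; "opening": finger opening in m; "grip_force": force on a finger pad.
Only numpy, scipy, OpenCV 4.12 (cv2) and the standard library are available. Lean on these libraries where they do the work, as an engineer would, in place of code of your own. Each camera call takes 0.05 s, during which the arm holds its last target. There are 200 camera calls.

TASK

Put the returned medicine carton away in the returns box: press down on the flush hatch until its catch lets go and it springs part-way up, push it on over until it stays fully open, then slide the carton across the deck so that it drops in and lies flat in the compartment. Leave the hatch open, and do not disturb the small jar on the deck.

Things in the scene. Friction and masses are not known exactly. Their poses are not given: they have to be found in the camera images.
- returns_box: Low white cabinet fixed on the table, turned only about the vertical: 220 (its x) by 390 (its y) by 90 mm high. Origin on the table, under the line where deck and hatch meet. Its -y part (y -200 to 0) is a flat solid deck, top 90 up. Its +y part (y 0 to 170) is a compartment covered by the hatch, with a hinge block behind (y 172 to 190).
- hatch (a joint): Hatch angle, rad: 0 shut and latched (within 0.01), grows as it opens upward, stop at 1.9. Latched, it cannot be pulled up. Pressed near its free edge with about 4 N it goes in 6 mm to a stop (-0.036) and the catch draws aside within 0.2 s. Let go, it springs up to 1.1 and rests there. Further only its weight resists; pushed past 1.6 it falls over to 1.9 and stays. It does not relatch.
- hatch_edge (a point): Middle of the free edge (deck side) of the hatch's upper face, moving with it. The hatch is a grey plate 220 (x) by 168 (y) by 12 thick, top flush with the deck when shut. Edge at x 0, y 2, z 90 of returns_box when shut, about y 83, z 233 at 1.1 rad. Axes: x along the hinge, y from free edge to hinge, z out of the upper face.
- hatch_hinge (a point): Middle of the hinge line, fixed on the box at x 0, y 170, z 78 mm of returns_box; same axes as returns_box.
- compartment (a point): Centre of the compartment floor, at x 0, y 77, z 42 mm of returns_box, same axes. The floor lies 48 below the deck; inside, the compartment measures 170 (x -85 to 85) by 154 (y 0 to 154); its side and back walls are 77 above the table.
- carton: White medicine carton with a brown band round its sides, 110 (its x) by 70 (its y) by 35 high, about 90 g, lying flat on the deck beside the hatch, its long side roughly along the hinge line. Origin at the centre of its underside.
- carton_mid (a point): Centre of the carton, 17.5 mm above its underside.
- jar: Small amber jar, 38 across, 55 high, upright near the outer (-y) end of the deck; origin at the centre of its underside. Must be left alone.
Not all that is in view belongs to the job. What is shaped like the carton but orange is not meant.

How it is judged:
By the outcome, as a careful person would: the job done as asked, in the order asked, and still so for the second after the job is handed in, with the robot touching nothing.
It also fails if it takes over 54 s, if anything falls off the work surface, if the arm or the gripper's body presses on something with over 40 N, if the wrist force passes 120 N, or if a joint passes its speed limit or range.

## Working session

There is one attempt and no reset: what is moved stays moved. The work goes in short steps, Python scripts to look and compute and a tool call to move; the robot and the scene stay as the last step left them, time stands still between calls to the robot, and variables do not carry over. Pictures are saved under pics/ and viewed, at most 10 in all, crops included, and the job is handed in when it is done.

Besides the shell and the picture viewer there is one more tool, called after "Request:" by a JSON object that holds its "op" and its "data". apply_moves: Moves the arm, as the interface text tells. Its arguments: {"type":"object","properties":{"rows":{"type":"array","items":{"type":"number"}},"grip":{"type":"number"},"grip_force":{"type":"number"}},"required":["rows"]}

```bash
ls; mkdir -p pics
cat > h.py <<'E'
import numpy as np, cv2
from scipy.spatial.transform import Rotation as Rn
from station import ctrl
def cloud(name):
    o=ctrl.get_obs(); img,d=ctrl.get_image(name); m=ctrl.camera_model(name)
    K=np.array(m["mtx"]);h,w=d.shape
    u,v=np.meshgrid(np.arange(w),np.arange(h))
    p=cv2.undistortPoints(np.stack([u,v],-1).reshape(-1,1,2).astype(np.float64),K,np.array([m["k1"],0,0,0.]))[:,0]
    P=np.c_[p,np.ones(len(p))]*d.reshape(-1,1)
    if "R" in m: X=(P-np.array(m["t"]))@np.array(m["R"])
    else:
        T=np.array(m["tool_from_camera"]); X=P@T[:3,:3].T+T[:3,3]
        X=X@Rn.from_rotvec(o["tool_rot"]).as_matrix().T+o["tool_pos"]
    X[d.reshape(-1)==0]=np.nan
    return img,X.reshape(h,w,3)
E
python3 - <<'E'
from h import *
o=ctrl.get_obs(); print({k:np.round(v,3) for k,v in o.items()}, ctrl.tip_extent)
I=[]
for n in ["scene","side"]:
    im,X=cloud(n); np.savez(f"{n}0.npz",im=im,X=X); cv2.imwrite(f"pics/{n}0.png",im)
E
```

```text
pics
{'t': np.float64(0.0), 'q': array([-0.119,  0.053,  1.614,  0.   ,  1.476, -0.119]), 'dq': array([-0.001, -0.   ,  0.001, -0.002, -0.001, -0.001]), 'effort': array([ 0.0000e+00, -3.9367e+01, -3.7018e+01, -0.0000e+00,  7.0000e-03,
       -0.0000e+00]), 'tool_pos': array([0.625, 0.   , 0.303]), 'tool_rot': array([-2.22e+00, -2.22e+00,  2.00e-03]), 'contact_force': array([-0.411, -0.524,  0.089]), 'wrist_torque': array([-0.026,  0.031, -0.036]), 'grip_force': np.float64(0.0), 'opening': np.float64(0.086)} 0.0726
```

View pics/scene0.png

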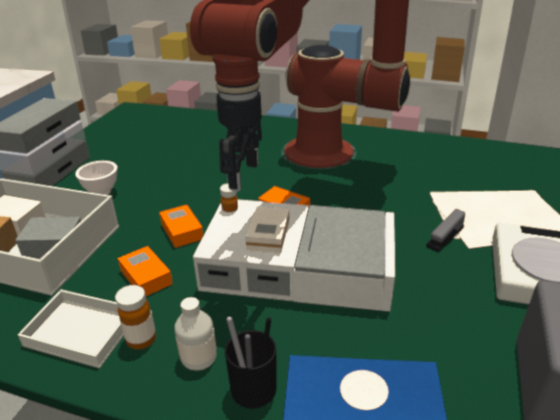

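View pics/side0.png

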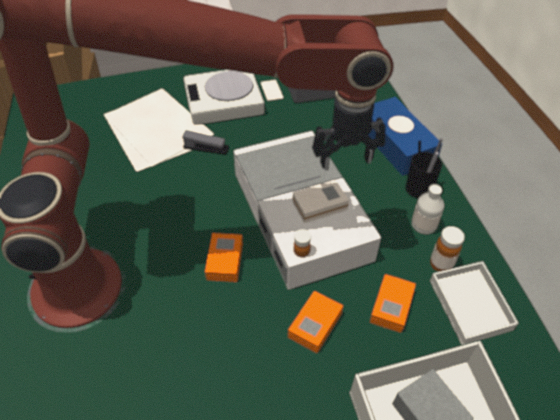

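The scene picture shows the carton at about (268,228), the jar at (229,197) and the grey hatch at (345,238). In the side picture they are at (320,200), (302,243) and (285,165). The three orange boxes are decoys.

Run:
```python
from h import *
for n in ["scene","side"]:
    f=np.load(f"{n}0.npz"); im,X=f["im"],f["X"]; z=X[...,2]
    R=(X[...,0]>.35)&(X[...,0]<.95)&(np.abs(X[...,1])<.45)
    def comp(m,seed,ero=3):
        m=cv2.morphologyEx(m.astype(np.uint8),cv2.MORPH_OPEN,np.ones((ero,ero)))
        k,l,s,c=cv2.connectedComponentsWithStats(m)
        w=l[seed[1]-4:seed[1]+5,seed[0]-4:seed[0]+5]; w=w[w>0]
        return l==np.bincount(w).argmax() if len(w) else m>2
    seeds=dict(scene=dict(top=(345,238),carton=(270,222),jar=(229,190)),side=dict(top=(285,165),carton=(315,198),jar=(302,236)))[n]
    for k,(a,b) in dict(top=(.078,.1),carton=(.117,.135),jar=(.137,.155)).items():
        M=comp(R&(z>a)&(z<b),seeds[k],1 if k=="jar" else 3); P=X[M]
        if len(P)<5: print(n,k,"none",X[seeds[k][1],seeds[k][0]]);continue
        (c,s,a_)=cv2.minAreaRect((P[:,:2]*1000).astype(np.float32))
        print(n,k,len(P),np.round(c,1),np.round(s,1),round(a_,1),"z",np.round(np.percentile(z[M],[5,50,95]),4), "box", np.round(cv2.boxPoints((c,s,a_))).tolist())
    # hatch grey
    s=im.astype(int); mx=s.max(2); top=comp(R&(z>.078)&(z<.1),seeds["top"])
    print("gray levels at hatch",im[seeds["top"][1],seeds["top"][0]])
    M=top&(np.abs(mx-mx[seeds["top"][1],seeds["top"][0]])<25); M=comp(M,seeds["top"],5)
    (c,s_,a_)=cv2.minAreaRect((X[M][:,:2]*1000).astype(np.float32)); print("hatch",np.round(c,1),np.round(s_,1),round(a_,1),np.round(cv2.boxPoints((c,s_,a_))).tolist())
```

```text
scene top 10678 [560.1  90.3] [224.4 391.9] 6.7 z [0.0851 0.0897 0.0921] box [[426.0, 272.0], [472.0, -117.0], [694.0, -91.0], [649.0, 298.0]]
scene carton 1179 [586.6  31.7] [114.3  70.7] 8.0 z [0.1206 0.1245 0.1265] box [[525.0, 59.0], [535.0, -11.0], [648.0, 5.0], [638.0, 75.0]]
scene jar 99 [515.  -85.8] [36.7 27.8] 57.5 z [0.1375 0.1435 0.1458] box [[493.0, -94.0], [517.0, -109.0], [537.0, -78.0], [513.0, -63.0]]
gray levels at hatch [142 153 153]
hatch [549.5 179.2] [223.4 170.5] 7.0 [[428.0, 250.0], [449.0, 81.0], [671.0, 108.0], [650.0, 277.0]]
side top 9119 [560.   89.1] [222.  394.9] 6.8 z [0.0857 0.0899 0.0932] box [[426.0, 272.0], [473.0, -120.0], [694.0, -94.0], [647.0, 298.0]]
side carton 1198 [586.8  29.8] [111.8  73.3] 8.3 z [0.1209 0.1252 0.128 ] box [[526.0, 58.0], [537.0, -14.0], [647.0, 2.0], [637.0, 74.0]]
side jar 204 [510.7 -85.9] [36.2 31.4] 74.8 z [0.1388 0.1448 0.1476] box [[491.0, -99.0], [521.0, -107.0], [531.0, -72.0], [500.0, -64.0]]
gray levels at hatch [142 148 150]
hatch [556.7 102.7] [218.5 321.5] 6.7 [[430.0, 250.0], [467.0, -70.0], [684.0, -44.0], [646.0, 275.0]]
```

Request:
{"op": "apply_moves", "data": {"rows": [0.179,-0.112,0,0,0,-0.075,0.179,-0.112,0,0,0,-0.075,0.179,-0.112,0,0,0,-0.075,0.179,-0.112,0.168,0,0,-0.075,0.179,-0.112,0.168,0,0,-0.075,0.179,-0.112,0.168,0,0,-0.075,0.179,-0.112,0.168,0,0,-0.075,0.179,-0.112,0.168,0,0,-0.075], "grip": 0}}

```text
t: 0.9
tool_pos: [0.5594, 0.1073, 0.2062]
tool_rot: [2.085, 2.346, 0.005]
contact_force: [0.4, 0.1, 0.8]
opening: -0.0003
grip_force: 0.0
```

Run:
```python
from h import *
o=ctrl.get_obs(); print({k:np.round(o[k],4) for k in ["t","tool_pos","tool_rot","contact_force","opening"]}, ctrl.tip_extent)
print(np.round(Rn.from_rotvec(o["tool_rot"]).as_matrix(),3).tolist())
im,X=cloud("wrist"); cv2.imwrite("pics/w1.png",im)
im2,X2=cloud("scene"); cv2.imwrite("pics/s1.png",im2); 
# fingertip: lowest points near tool axis
p=o["tool_pos"];z=X2[...,2]
m=(np.hypot(X2[...,0]-p[0],X2[...,1]-p[1])<.035)&(z>.1)
print(np.round(np.percentile(z[m],[0,1,5,20]),4), m.sum())
```

```text
{'t': np.float64(0.9), 'tool_pos': array([0.5594, 0.1073, 0.2062]), 'tool_rot': array([2.0851, 2.3456, 0.005 ]), 'contact_force': array([0.3501, 0.1201, 0.7819]), 'opening': np.float64(-0.0003)} 0.0726
[[-0.117, 0.993, 0.004], [0.993, 0.117, 0.0], [-0.0, 0.004, -1.0]]
[0.1325 0.1411 0.1591 0.2409] 2027
```

Request:
{"op": "apply_moves", "data": {"rows": [0,0,0.06,0,0,0,0,0,0.066,0,0,0,0,0,0.07,0,0,0,0,0,0.074,0,0,0,0,0,0.077,0,0,0,0,0,0.077,0,0,0]}}

```text
t: 1.6
tool_pos: [0.5586, 0.1073, 0.1582]
tool_rot: [2.085, 2.347, 0.002]
contact_force: [0.0, -1.4, 3.4]
opening: 0.0
grip_force: 1.8
```

Request:
{"op": "apply_moves", "data": {"rows": [0,0,0.003,0,0,0,0,0,0.006,0,0,0,0,0,0.007,0,0,0,0,0,0.007,0,0,0,0,0,0.007,0,0,0]}}

```text
t: 2.1
tool_pos: [0.5589, 0.1073, 0.1568]
tool_rot: [2.085, 2.347, 0.001]
contact_force: [-9.6, -2.5, 18.9]
opening: 0.0001
grip_force: 9.7
```

Request:
{"op": "apply_moves", "data": {"rows": [0,0,0.003,0,0,0,-0.025,0,-0.075,0,0,0,-0.08,0,-0.12,0,0,0,-0.15,0,-0.19,0,0,0,-0.15,0,-0.2,0,0,0,-0.15,0,-0.2,0,0,0,-0.15,0,-0.2,0,0,0,-0.15,0,-0.2,0,0,0,-0.15,0,-0.2,0,0,0,-0.15,0,-0.2,0,0,0]}}

```text
t: 3.1
tool_pos: [0.5678, 0.0188, 0.2712]
tool_rot: [-2.084, -2.348, 0.002]
contact_force: [0.3, 0.2, -0.0]
opening: 0.0002
grip_force: 0.0
```

```bash
cat > box.py <<'E'
from h import *
th=np.radians(6.75); O=np.array([559.5,94.7,0])
def tobox(P): 
    d=P*1000-O; return np.stack([d[...,0]*np.cos(th)+d[...,1]*np.sin(th),-d[...,0]*np.sin(th)+d[...,1]*np.cos(th),d[...,2]],-1)
E
python3 - <<'E'
from box import *
o=ctrl.get_obs(); print(np.round(o["t"],2),np.round(o["tool_pos"],4),"box tcp",np.round(tobox(o["tool_pos"]),1))
ims=[]
for n in ["scene","side"]:
    im,X=cloud(n); ims.append(im); B=tobox(X)
    m=(np.abs(B[...,0])<95)&(B[...,1]>20)&(B[...,1]<210)&(B[...,2]>100)&(B[...,2]<262)
    m=cv2.erode(m.astype(np.uint8),np.ones((3,3)))>0
    Q=B[m]; print(n,len(Q))
    if len(Q)>50:
        p=np.polyfit(Q[:,2],Q[:,1],1); print("y=",p,"angle", np.pi/2+np.arctan(p[0]), "top z",np.percentile(Q[:,2],98))
cv2.imwrite("pics/s2.png",np.hstack([i[60:340,100:460] for i in ims]))
E
```

```text
3.1 [0.5678 0.0188 0.2712] box tcp [ -0.6 -76.3 271.2]
scene 1637
y= [ -0.53696011 227.72799906] angle 1.0780196388197525 top z 232.043683333548
side 1191
y= [ -0.48538581 204.17989116] angle 1.1189082722256476 top z 230.4788059065343
```

View pics/s2.png

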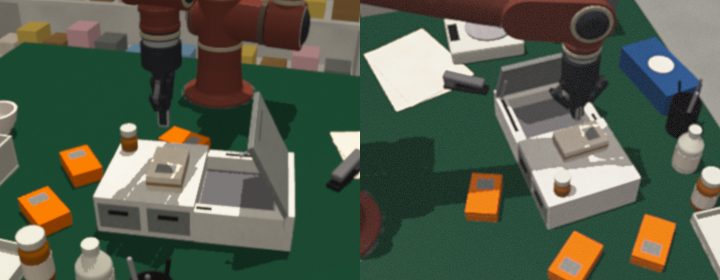

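Request:
{"op": "apply_moves", "data": {"rows": [0.083,0,0,0,0,0,0.166,0,0,0,0,0,0.2,0,0,0,0,0,0.24,0,0,0,0,0,0.28,0,0,0,0,0,0.32,0,0,0,0,0,0.36,0,0,0,0,0,0.4,0,0,0,0,0,0.435,0,0,0,0,0,0.435,0,0,0,0,0,0.435,0,0,0,0,0,0.36,0,0,0,0,0,0.28,0,0,0,0,0,0.2,0,0,0,0,0,0.12,0,0,0,0,0,0.04,0,0,0,0,0,0,0,0,0,0,0,0,0,0,0,0,0]}}

```text
t: 5.0
tool_pos: [0.5682, 0.014, 0.2723]
tool_rot: [2.094, 2.342, -0.002]
contact_force: [0.5, 0.6, -0.4]
opening: 0.0001
grip_force: 0.0
```

```bash
cat > look.py <<'E'
from box import *
import sys
o=ctrl.get_obs(); print(np.round(o["t"],2),np.round(o["tool_pos"],4),"box tcp",np.round(tobox(o["tool_pos"]),1))
ims=[]
for n in ["scene","side"]:
    im,X=cloud(n); ims.append(im); B=tobox(X)
    m=(np.abs(B[...,0])<95)&(B[...,1]>20)&(B[...,1]<260)&(B[...,2]>110)&(B[...,2]<262)
    Q=B[cv2.erode(m.astype(np.uint8),np.ones((3,3)))>0]
    if len(Q)>50:
        p=np.polyfit(Q[:,2],Q[:,1],1); print(n,"hatch angle", round(np.pi/2+np.arctan(p[0]),3))
    for nm,(x0,x1,y0,y1,z0,z1) in dict(carton=(-60,100,-125,10,117,132),incomp=(-90,90,0,154,50,88),jar=(-100,-30,-200,-145,137,155)).items():
        m=(B[...,0]>x0)&(B[...,0]<x1)&(B[...,1]>y0)&(B[...,1]<y1)&(B[...,2]>z0)&(B[...,2]<z1)
        Q=B[cv2.morphologyEx(m.astype(np.uint8),cv2.MORPH_OPEN,np.ones((2,2)))>0]
        if len(Q)>20:
            c,s,a=cv2.minAreaRect(Q[:,:2].astype(np.float32)); print(n,nm,len(Q),np.round(c,1),np.round(s,1),round(a,1),"z",np.round(np.percentile(Q[:,2],[5,50,95]),1))
cv2.imwrite(sys.argv[1],np.hstack([i[60:340,100:460] for i in ims]))
E
python3 look.py pics/s3.png
```

```text
5.0 [0.5682 0.014  0.2723] box tcp [ -0.8 -81.1 272.3]
scene hatch angle 1.918
scene carton 1182 [  0.2 -63.1] [154.3  65.7] 6.3 z [nan nan nan]
scene incomp 1011 [ 1.5 77.6] [155.6 188.5] 89.7 z [nan nan nan]
scene jar 141 [-182.1 -188.3] [267.8  31.6] 9.1 z [135.4 143.8 146.2]
side hatch angle 1.905
side carton 1195 [ 32.3 -60.7] [148.3  58. ] 22.9 z [nan nan nan]
side incomp 336 [-23.2  50.9] [213.3 170.7] 35.0 z [nan nan nan]
side jar 201 [ -60.2 -160. ] [68.3 30.3] 59.8 z [132.6 144.4 148.1]
```

View pics/s3.png

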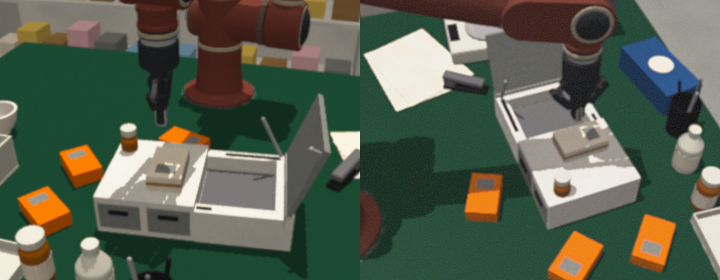

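Request:
{"op": "apply_moves", "data": {"rows": [-0.073,0.033,0,0,0,0,-0.073,0.033,0,0,0,0,-0.073,0.033,0.07,0,0,0,-0.073,0.033,0.143,0,0,0,-0.073,0.033,0.143,0,0,0,-0.073,0.033,0.143,0,0,0,-0.073,0.033,0.143,0,0,0], "grip": 0.6}}

```text
t: 5.8
tool_pos: [0.5945, -0.0226, 0.1899]
tool_rot: [2.083, 2.347, 0.004]
contact_force: [1.1, -0.7, -0.2]
opening: 0.0515
grip_force: 0.0
```

Run:
```python
from box import *
o=ctrl.get_obs(); print(np.round(o["t"],2),"box tcp",np.round(tobox(o["tool_pos"]),1),o["opening"],np.round(o["contact_force"],1))
im0=[]
for n in ["scene","side"]:
    im,X=cloud(n); B=tobox(X); p=tobox(o["tool_pos"]); im0.append(im)
    d=B-p
    m=(np.abs(d[...,0])<60)&(np.abs(d[...,1])<18)&(d[...,2]>-80)&(d[...,2]<-20)
    Q=d[m]; print(n,len(Q),"min/max",np.round(np.percentile(Q,[1,99],axis=0),1).tolist() if len(Q) else "")
    m=(B[...,0]>-60)&(B[...,0]<100)&(B[...,1]>-112)&(B[...,1]<10)&(B[...,2]>117)&(B[...,2]<130)
    k,l,s,c=cv2.connectedComponentsWithStats(m.astype(np.uint8)); i=1+s[1:,4].argmax()
    c,s,a=cv2.minAreaRect(B[l==i][:,:2].astype(np.float32)); print("carton",np.round(c,1),np.round(s,1),round(a,1))
cv2.imwrite("pics/s4.png",np.hstack([cv2.resize(im0[0][150:310,180:340],(400,400)),cv2.resize(im0[1][120:280,240:400],(400,400))]))
```

```text
5.8 box tcp [  21.  -120.6  189.9] 0.05154310136725641 [ 1.1 -0.7 -0.2]
scene 311 min/max [[-35.2, -9.6, -70.0], [56.9, 14.5, -20.5]]
carton [ 19.3 -65.5] [114.8  70.5] 1.2
side 287 min/max [[-53.8, -13.3, -78.9], [50.1, 17.9, -20.1]]
carton [-24.5 -68. ] [73.3 26.5] 88.8
```

View pics/s4.png

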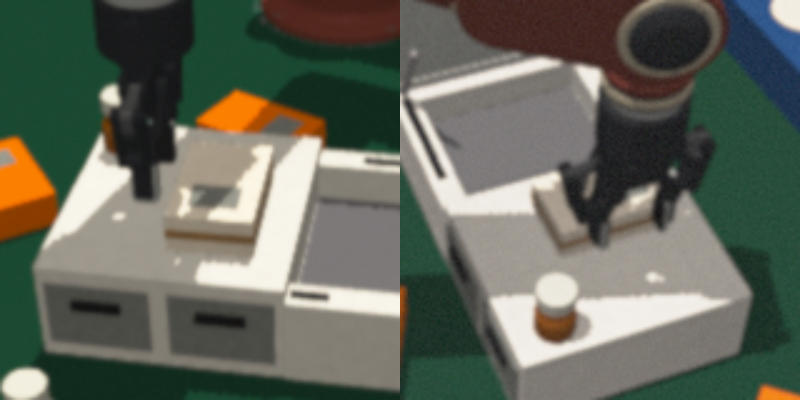

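Request:
{"op": "apply_moves", "data": {"rows": [0,0,0.02,0,0,0,0,0,0.033,0,0,0,0,0,0.033,0,0,0,0.008,0,0.033,0,0,0,0.016,0,0.033,0,0,0,0.03,-0.002,0.033,0,0,0,0.045,-0.005,0.033,0,0,0,0.06,-0.008,0.033,0,0,0,0.075,-0.011,0.033,0,0,0,0.09,-0.014,0.033,0,0,0,0.1,-0.016,0.033,0,0,0,0.1,-0.016,0.033,0,0,0]}}

```text
t: 7.1
tool_pos: [0.5762, 0.0363, 0.167]
tool_rot: [-2.085, -2.349, -0.0]
contact_force: [0.1, -0.1, 0.5]
opening: 0.0512
grip_force: 0.0
```

```bash
cat > car.py <<'E'
from box import *
o=ctrl.get_obs(); print(np.round(o["t"],2),"box tcp",np.round(tobox(o["tool_pos"]),1),np.round(o["contact_force"],1))
ims=[]
for n in ["scene","side"]:
    im,X=cloud(n); B=tobox(X); ims.append(im)
    m=(B[...,0]>-84)&(B[...,0]<100)&(B[...,1]>-100)&(B[...,1]<152)&(B[...,2]>(np.where(B[...,1]>4,52,117)))&(B[...,2]<130)
    k,l,s,c=cv2.connectedComponentsWithStats(m.astype(np.uint8))
    for i in range(1,k):
        if s[i,4]>150:
            Q=B[l==i]; c,ss,a=cv2.minAreaRect(Q[:,:2].astype(np.float32)); print(n,s[i,4],np.round(c,1),np.round(ss,1),round(a,1),"z",np.round(np.percentile(Q[:,2],[3,50,97]),1))
    m=(B[...,0]>-95)&(B[...,0]<-40)&(B[...,1]>-197)&(B[...,1]<-150)&(B[...,2]>138)&(B[...,2]<152)
    if m.sum()>20: print(n,"jar",np.round(B[m].mean(0),1))
E
python3 car.py
```

```text
7.1 box tcp [  9.7 -60.  167. ] [ 0.1 -0.1  0.5]
scene 1438 [ -7.1 -22.8] [152.7  92.4] 0.0 z [ 97.5 124.2 126.7]
scene 412 [90.7 77.7] [147.2  18.4] 90.0 z [75.1 77.4 79.8]
scene jar [ -66.5 -171.1  143.5]
side jar [ -70.5 -175.   144.5]
```

```bash
sed -i 's/np.where(B\[...,1\]>4,52,117)/np.where(B[...,1]>40,52,119)/; s/<130)/<128)/' car.py; python3 car.py
```

```text
7.2 box tcp [  9.8 -60.7 167. ] [ 0.  -0.5 -0.2]
scene 1193 [ 10.3 -23.1] [114.2  92.4] 0.0 z [120.7 124.5 126.6]
scene 328 [90.5 95.6] [ 18.8 111.1] 0.0 z [75.6 77.7 79.8]
scene jar [ -66.2 -171.   143.6]
side jar [ -70.5 -174.6  144.4]
```

Request:
{"op": "apply_moves", "data": {"rows": [0.016,0,0,0,0,0,0.032,0,0,0,0,0,0.048,0,0,0,0,0,0.06,0,0,0,0,0,0.07,0,0,0,0,0,0.08,0,0,0,0,0,0.09,0,0,0,0,0,0.1,0,0,0,0,0,0.108,0,0,0,0,0,0.108,0,0,0,0,0,0.108,0,0,0,0,0]}}

```text
t: 8.4
tool_pos: [0.569, 0.0997, 0.1671]
tool_rot: [2.087, 2.348, -0.0]
contact_force: [-0.3, -0.2, -0.7]
opening: 0.0511
grip_force: 0.0
```

```bash
python3 car.py; python3 look.py pics/s5.png | grep hatch
```

```text
8.4 box tcp [ 10.    3.8 167.1] [-0.3 -0.2 -0.7]
scene 1128 [ 8.2 95.6] [111.2 183.7] 90.0 z [ 63.6  91.9 113.5]
scene jar [ -66.  -171.   143.7]
side jar [ -70.4 -175.   144.6]
scene hatch angle 1.955
side hatch angle 1.977
```

View pics/s5.png

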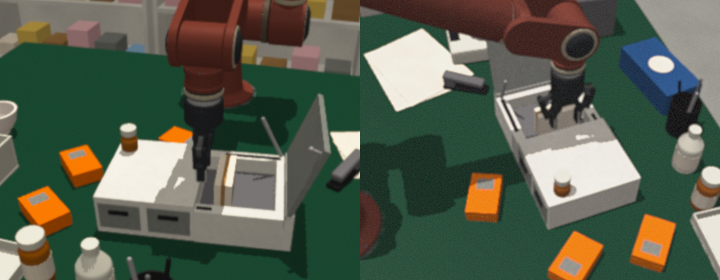

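Run:
```python
from box import *
for n in ["scene","side"]:
    im,X=cloud(n); B=tobox(X); 
    m=(np.abs(B[...,0])<80)&(B[...,1]>16)&(B[...,1]<148)&(B[...,2]>50)&(B[...,2]<118)
    Q=B[cv2.erode(m.astype(np.uint8),np.ones((3,3)))>0]; print(n,len(Q))
    for z in range(50,118,7):
        q=Q[(Q[:,2]>=z)&(Q[:,2]<z+7)]
        if len(q)>5: print(z,len(q),"y",np.round(np.percentile(q[:,1],[3,50,97])),"x",np.round(np.percentile(q[:,0],[3,97])))
```

```text
scene 794
57 6 y [37. 49. 55.] x [62. 65.]
64 40 y [37. 53. 66.] x [63. 67.]
71 46 y [37. 53. 66.] x [62. 68.]
78 48 y [37. 50. 66.] x [63. 67.]
85 52 y [37. 55. 68.] x [-0. 68.]
92 51 y [36. 54. 68.] x [16. 67.]
99 44 y [37. 59. 68.] x [14. 67.]
106 445 y [37. 51. 67.] x [-36.  65.]
113 62 y [36. 51. 66.] x [-32.  60.]
side 467
50 7 y [33. 34. 35.] x [-36.  46.]
57 55 y [30. 33. 39.] x [-43.  45.]
64 61 y [30. 33. 50.] x [-45.  45.]
71 53 y [30. 33. 55.] x [-45.  40.]
78 62 y [30. 33. 54.] x [-45.  42.]
85 53 y [31. 33. 60.] x [-45.  41.]
92 42 y [31. 33. 50.] x [-45.  41.]
99 42 y [31. 34. 58.] x [-45.  41.]
106 75 y [30. 36. 62.] x [-44.  43.]
113 17 y [31. 37. 56.] x [-45.  33.]
```

Request:
{"op": "apply_moves", "data": {"rows": [0.021,0,0,0,0,0,0.021,0,0.03,0,0,0,0.021,0,0.06,0,0,0,0.021,0,0.067,0,0,0,0.021,0,0.067,0,0,0,0.03,0,0.067,0,0,0,0.038,0,0.067,0,0,0,0.046,0,0.067,0,0,0,0.054,0,0.067,0,0,0,0.062,0,0.067,0,0,0,0.07,0,0.067,0,0,0,0.078,0,0.067,0,0,0,0.086,0,0.067,0,0,0,0.094,0,0.067,0,0,0,0.1,0,0.067,0,0,0,0.105,0,0.067,0,0,0,0.105,0,0.067,0,0,0]}}

```text
t: 10.4
tool_pos: [0.5614, 0.1627, 0.1268]
tool_rot: [-2.086, -2.348, -0.0]
contact_force: [-0.3, -1.3, 0.3]
opening: 0.0511
grip_force: 0.0
```

```bash
cat > st.py <<'E'
from box import *
o=ctrl.get_obs(); print(np.round(o["t"],2),"box tcp",np.round(tobox(o["tool_pos"]),1),np.round(o["contact_force"],1))
for n in ["scene","side"]:
    im,X=cloud(n); B=tobox(X); 
    m=(np.abs(B[...,0])<80)&(B[...,1]>6)&(B[...,1]<148)&(B[...,2]>50)&(B[...,2]<130)
    Q=B[cv2.erode(m.astype(np.uint8),np.ones((3,3)))>0]; print(n,len(Q))
    for z in range(50,130,10):
        q=Q[(Q[:,2]>=z)&(Q[:,2]<z+10)]
        if len(q)>5: print(z,len(q),"y",np.round(np.percentile(q[:,1],[3,50,97])),"x",np.round(np.percentile(q[:,0],[3,97])))
E
python3 st.py
```

```text
10.4 box tcp [  9.9  67.3 126.8] [-0.3 -1.3  0.3]
scene 929
60 55 y [ 61.  88. 111.] x [42. 65.]
70 99 y [ 63.  90. 111.] x [40. 65.]
80 98 y [ 62.  89. 113.] x [42. 66.]
90 67 y [ 85.  99. 114.] x [61. 66.]
100 102 y [ 62.  96. 115.] x [-17.  67.]
110 488 y [ 65.  99. 115.] x [-37.  68.]
120 19 y [60. 79. 85.] x [38. 73.]
side 631
50 30 y [76. 80. 83.] x [-44.  38.]
60 96 y [58. 79. 95.] x [-45.  39.]
70 110 y [58. 79. 95.] x [-45.  42.]
80 92 y [56. 79. 88.] x [-45.  47.]
90 78 y [54. 76. 94.] x [-45.  48.]
100 75 y [53. 59. 93.] x [-45.  62.]
110 105 y [52. 60. 86.] x [-46.  63.]
120 45 y [51. 58. 78.] x [-47.  65.]
```

Request:
{"op": "apply_moves", "data": {"rows": [-0.02,0,0,0,0,0,-0.02,0,-0.07,0,0,0,-0.02,0,-0.14,0,0,0,0.04,0,-0.14,0,0,0,0.114,0,-0.14,0,0,0,0.114,0,-0.14,0,0,0,0.114,0,-0.1,0,0,0,0.114,0,-0.072,0,0,0,0.114,0,-0.072,0,0,0,0.114,0,-0.072,0,0,0]}}

```text
t: 11.5
tool_pos: [0.5532, 0.2293, 0.1692]
tool_rot: [-2.087, -2.347, 0.003]
contact_force: [-0.5, 0.3, 1.0]
opening: 0.0515
grip_force: 0.0
```

Request:
{"op": "apply_moves", "data": {"rows": [-0.012,0,0,0,0,0,-0.02,0,0,0,0,0,-0.03,0,0,0,0,0,-0.04,0,0,0,0,0,-0.05,0,0,0,0,0,-0.06,0,0,0,0,0,-0.07,0,0,0,0,0,-0.08,0,0,0,0,0,-0.08,0,0,0,0,0,-0.08,0,0,0,0,0]}}

```text
t: 12.5
tool_pos: [0.5591, 0.1823, 0.17]
tool_rot: [-2.087, -2.348, 0.0]
contact_force: [-0.3, -0.3, -0.1]
opening: 0.0516
grip_force: 0.0
```

```bash
python3 st.py; python3 look.py pics/s6.png |grep hatch
```

```text
12.5 box tcp [  9.9  87.1 170. ] [-0.3 -0.3 -0.1]
scene 1229
60 93 y [12. 41. 75.] x [62. 66.]
70 1051 y [13. 43. 74.] x [-36.  65.]
100 16 y [79. 84. 96.] x [41. 49.]
110 40 y [79. 89. 96.] x [41. 51.]
120 29 y [78. 87. 96.] x [43. 51.]
side 763
60 16 y [27. 49. 68.] x [-46. -43.]
70 648 y [16. 43. 72.] x [-43.  58.]
80 57 y [13. 41. 66.] x [-42.  52.]
110 24 y [74. 80. 91.] x [-26.  46.]
120 16 y [74. 79. 83.] x [-28.  43.]
scene hatch angle 1.313
side hatch angle 1.111
```

View pics/s6.png

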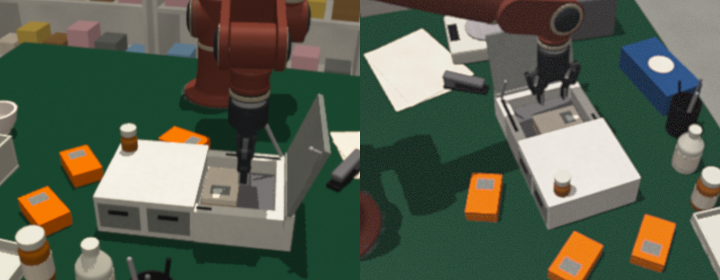

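The carton now lies flat, label up, with its top at z 77 mm, x -45 to 65 and y 10 to 78. The hatch is still open, and the hatch-angle reading is off only because the gripper is in that region. I'll retreat straight up.

Request:
{"op": "apply_moves", "data": {"rows": [0,0,-0.08,0,0,0,0,0,-0.16,0,0,0,0,0,-0.24,0,0,0,0,0,-0.3,0,0,0,0,0,-0.3,0,0,0,0,0,-0.3,0,0,0,0,0,-0.3,0,0,0]}}

```text
t: 13.4
tool_pos: [0.5585, 0.1825, 0.348]
tool_rot: [-2.085, -2.347, 0.004]
contact_force: [-0.6, 0.3, 0.4]
opening: 0.051
grip_force: 0.0
```

```bash
python3 st.py; python3 look.py pics/s7.png |grep hatch; python3 car.py | grep jar
```

```text
13.4 box tcp [  9.4  87.3 348. ] [-0.6  0.3  0.4]
scene 1112
60 90 y [11. 39. 71.] x [61. 66.]
70 1021 y [13. 45. 75.] x [-38.  65.]
side 737
60 8 y [30. 43. 62.] x [-46. -44.]
70 667 y [17. 43. 71.] x [-44.  58.]
80 62 y [15. 36. 65.] x [-44.  51.]
scene hatch angle 1.918
side hatch angle 1.903
scene jar [ -65.8 -171.1  143.6]
side jar [ -70.4 -174.9  144.4]
```

```bash
python3 -c "
from station import ctrl
print(ctrl.finish_job())"
```

```text
the job is handed in; nothing more can be done
None
```

I've handed the job in: the hatch is fully open at about 1.9 rad, the carton lies flat in the compartment label side up, the jar hasn't moved, and the arm is clear at 13.4 s. The carton first landed on edge, so I tipped it flat with the fingers.

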